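Slide the locked fixture carriage to its end stop

ROBOT

A 6-joint arm with a two-finger parallel gripper is mounted at the origin on the work surface. World frame = base frame: x ahead of the robot, y to its left, z up, the work surface at z = 0. Lengths are in m, angles in rad, forces in N, time in s.
With the tool pointing down it reaches from about 0.35 to 0.775 m from the base axis. Payload 7.3 kg.
Tool frame: the origin (TCP) lies on the centre line of the jaws, within the pads' length; the fingertips stand ahead of it and the grasp point (between the pads) lies 11 mm behind it (robot.nose_length is the z of the fingertips in the tool frame, in m); z points along the fingers, y is the line along which they close (so a half turn about z gives the same grasp; the last joint's range is limited). The gripper opens to 92 mm and grips with 3 to 60 N. Pads are 19 mm wide; open, the fingers measure 130 mm over their backs; the gripper's body (75 mm by 190 mm) begins 47 mm behind the grasp point.
Start: joints at [-1.281, 0.342, 1.524, -0, 1.275, -0.146], TCP at [0.222, -0.476, 0.235] pointing down, gripper open.
Joint ranges: [-2.53, 2.53], [-0.77, 2.02], [0.04, 2.7], [-1, 4.14], [0.28, 2.66], [-3.11, 3.11]. Speed limits (rad/s): [2.57, 2.57, 3.14, 3.14, 3.14, 3.14].

INTERFACE

Orientations are given as [roll, pitch, yaw] about the fixed x, y, z axes, in that order (R = Rz(yaw) Ry(pitch) Rx(roll)).
In Python, from cell import robot, cams gives the robot as it stands. The module is installed in compiled form; this text tells all that it offers.
- The arm moves only by the tool carry_out, never from a script. Its argument "deltas" is a list of rows, each a list of 7 numbers: the shift along the tool's x, y, z in cm, then the turn, a rotation vector about the tool's x, y, z in rad, then the opening, from 0 (shut) to 1 (fully open). A call has exactly 8 rows; each row shifts and turns the commanded pose from where the row before left it, along the tool's axes as they then stand; what a row does not reach is not made up. A row lasts 1/12 s, in which the tool goes at most 41.7 mm and 7.16 degrees, less where a joint would pass 70% of its speed; a pose out of reach is approached as far as the arm can. A call is refused whole if a number of a shift passes 4.17 or a number of a turn 0.125, either way. A call with a gripper value outside its range is refused whole. The fingers move at their own pace and stop on an object; "force" is the grip in N (left out, the last holds). Time passes only in rows, so rows that do not move let the fingers close, or fill a call up. It gives the time, the measured TCP pose, the force, the opening and the grip force at its end, in the units of the state.
- robot.observe(): the state, without advancing time (a new reading comes with each control period).
- cams.read_camera(name): name is "side" or "top"; returns a dict with "image" (480x640x3 uint8, blue, green, red), "depth" (480x640 float32, m along the optical axis (not along the pixel's ray), 0 where there is no reading), "fx", "fy", "cx", "cy" (pixels), "D" ([k1, k2, p1, p2, k3] as OpenCV has them; the pictures are not rectified), "world_to_cam" (4x4, takes a point from world to camera coordinates). Camera axes: x right, y up, looking along -z (the intrinsics and any distortion apply to the point x, -y, -z); pixel columns grow to the right and rows downward; lengths in m; the calibration is good to about 2 mm. A picture is of the moment at which its call begins.
- robot.hand_in(): hands the job in; it is judged then, once.
The state is a dict: "time": time; "qpos": joint angles; "qvel": joint speeds; "joint_efforts": joint torques, N m; "tool_pos": TCP position; "tool_rot": TCP orientation; "contact_force": force on the tool from outside, world axes, zero at the start; "torque": the same for the moment, N m; "opening": finger opening in m; "grip_force": force on a finger pad.
Only numpy, scipy, OpenCV 4.12 (cv2) and the standard library are available. Lean on these libraries where they do the work, as an engineer would, in place of code of your own. Each camera call takes 0.05 s, during which the arm holds its last target. There are 200 camera calls.

TASK

Press down the red locking key on the slide carriage and, keeping it held down all the way, slide the carriage along its rail until it sits fully against the red end stop; then let the key spring back up so the carriage is locked there, and move clear. Only press and push: pick nothing up, and leave the loose parts and the mallet around the rail where they are.

Things in the scene. Friction and masses are not known exactly. Their poses are not given: they have to be found in the camera images.
- rail: fixed slide rail on the bench: aluminium base plate 190 (x) x 440 (y) x 12 mm thick with steel guides. Origin at the centre of its underside, on the bench; its +y axis is the direction in which the carriage slides towards the end stop; the key is on its -x side. The rail lies anywhere within some cm and turned by up to 0.4 rad.
- carriage (a joint): position of the carriage along the rail's +y, m; 0 at the rear, grows towards the stop. Grey plate 170 (x) x 130 (y) x 15 mm, top 50 mm above the bench, carrying on its +x half a clamped black motor housing up to 95 mm above the bench (begins 50 mm from the key's centre). About 0.8 kg. Unlocked, it slides with about 2 N; with the key up it has only some mm of play.
- key (a joint): travel of the red locking key, m: 0 up, 0.008 fully down. Spring return: starts to move at about 4 N, fully down at about 7 N. When up, a tongue under it locks into a rack with 15 mm pitch; the carriage is free when the key is more than 5 mm down. Let go, it springs up: at once in a notch, and at the stop once the carriage is within 2 mm of home.
- key_top (a point): centre of the top face of the red key, 36 (x) x 44 (y) mm, riding on the carriage; 72 mm above the bench when up, 64 when down. It lies midway between two yellow carriage lugs along the slide: clear gap 64 mm, each 46 (x) x 12 (y) mm, tops 85 mm above the bench. A fingertip pressing the key can drag the carriage by friction or push on the lug ahead.
- carriage_front (a point): centre of the carriage's front (+y) face, 42.5 mm above the bench; it meets the stop. It lies 65 mm ahead of the key centre along the rail and 55 mm to +x of it.
- stop_face (a point): centre of the black rubber face of the end stop, 42.5 mm above the bench, in line with carriage_front, which meets it when home. The stop is a red bridge over the rail, 200 (x) mm wide, 34 mm thick along y, top 52 mm (screw heads at its ends 64 mm) above the bench. It (with the notched bar under the carriage) is clamped at a different place along the rail each time.
- drift: loose white plastic drift (round bar), standing, 36 mm diameter, 110 mm tall; origin at the centre of its underside. Leave alone.
- gear: loose white gear wheel with a steel hub, 60 mm diameter, 30 mm tall, lying flat; origin at the centre of its underside. Leave alone.
- bearing: loose steel bearing ring, 52 mm outside diameter, 14 mm tall, lying flat; origin at the centre of its underside. Leave alone.
- mallet: loose mallet lying along its y axis, about 255 mm long, black head 80 x 30 x 34 mm at +y, yellow handle to -y; origin on the bench, 60 mm from the head's centre. Leave alone.

How it is judged:
On the way, in this order (a step that is already met when the one before it is completed fails the run):
1. the key is pressed down while the carriage is still well short of the stop (value of joint key above 0.005 m and y of carriage_front in the frame of stop_face below -0.03 m), for 0.1 s.
2. the carriage is against the stop with the key still down (value of joint key above 0.003 m and y of carriage_front in the frame of stop_face above -0.004 m), for 0.1 s.
At the end, for the whole second after the job is handed in: The carriage's front face is within 4 mm of the stop's face, the key is up again (less than 1 mm of travel) and the carriage is at rest (y of carriage_front in the frame of stop_face above -0.004 m and value of joint key below 0.001 m and velocity of joint carriage between -0.005 and 0.005 m/s); the robot touches nothing.
It fails at once if the key is let up on the way (less than 2 mm down while the carriage is over 20 mm from its start and over 15 mm short of the stop) (value of joint key below 0.002 m and distance of carriage_front from where it was at the start of the episode above 0.02 m and y of carriage_front in the frame of stop_face below -0.015 m).
It fails at once if a loose part or the mallet is moved by more than 15 mm or lifted (distance of any of drift, gear, bearing, mallet from where it was at the start of the episode above 0.015 m or angle between drift's own z axis and vertical above 0.3 rad).
It also fails if it takes over 38 s, if anything falls off the work surface, if the arm or the gripper's body presses on something with over 40 N, if the wrist force passes 120 N, or if a joint passes its speed limit or range.

## Working session

There is one attempt and no reset: what is moved stays moved. The work goes in short steps, Python scripts to look and compute and a tool call to move; the robot and the scene stay as the last step left them, time stands still between calls to the robot, and variables do not carry over. Pictures are saved under pics/ and viewed, at most 10 in all, crops included, and the job is handed in when it is done.

Besides the shell and the picture viewer there is one more tool, called after "Emit:" as name([rows], argument=value, ...), one row to a line, values as JSON. carry_out: Moves the arm, as the interface text tells. Its arguments: {"type":"object","properties":{"deltas":{"type":"array","items":{"type":"array","items":{"type":"number"}}},"force":{"type":"number"}},"required":["deltas"]}

```bash
mkdir -p pics; cat > h.py <<'E'
import numpy as np, cv2, pickle
from cell import robot, cams
def grab(n,tag):
    c=cams.read_camera(n); cv2.imwrite(f'pics/{n}_{tag}.png',c['image']); pickle.dump(c,open(f'{n}_{tag}.pkl','wb')); return c
def cloud(c):
    v,u=np.mgrid[0:480,0:640]; K=np.array([[c['fx'],0,c['cx']],[0,c['fy'],c['cy']],[0,0,1.]])
    p=cv2.undistortPoints(np.stack([u,v],-1).reshape(-1,1,2).astype(np.float64),K,np.array(c['D'],float)).reshape(480,640,2)
    d=c['depth'].astype(float); P=np.stack([p[...,0]*d,-p[...,1]*d,-d,np.ones_like(d)],-1)
    W=P@np.linalg.inv(c['world_to_cam']).T; W=W[...,:3]; W[d==0]=np.nan; return W
E
python3 - <<'E'
from h import *
for n in('top','side'):
    c=grab(n,'0'); print(n,np.linalg.inv(c['world_to_cam'])[:3,3])
s=robot.observe(); print(s['time'],s['tool_pos'],s['tool_rot'],s['contact_force'],robot.nose_length)
E
```

```text
top [0.46745202 0.01425827 0.79222446]
side [ 0.51592651 -0.65362938  0.617918  ]
0.1 [ 0.22152536 -0.47558439  0.23411806] [-3.14021427e+00 -1.98058504e-04  4.35779886e-01] [-0.95490994 -0.48842201  0.30195447] 0.008
```

View pics/top_0.png

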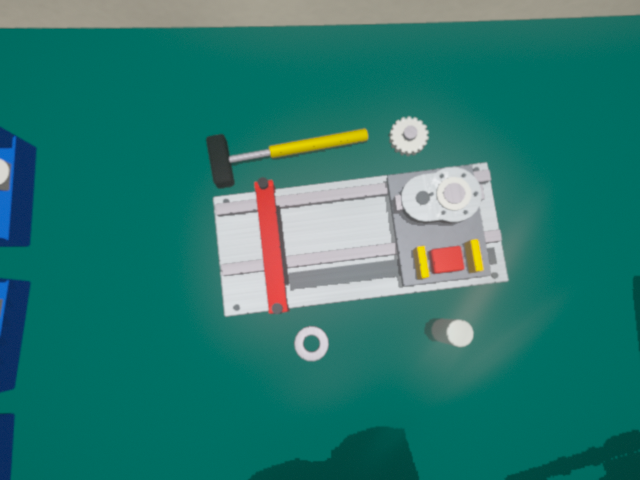

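View pics/side_0.png

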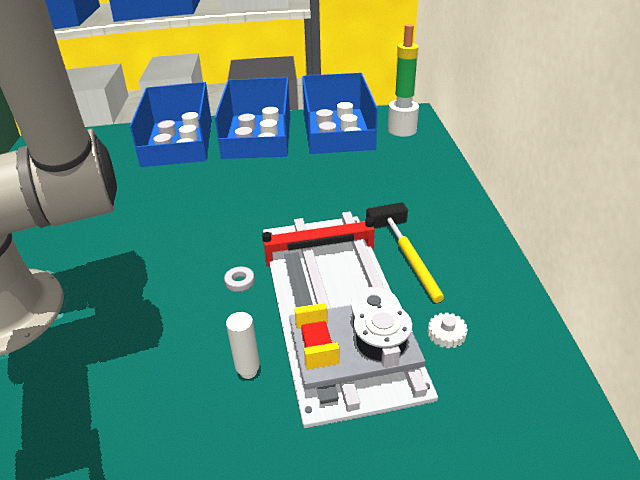

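The top view shows the red key at about (448,260), between lugs at (422,262) and (475,256). The stop bridge runs from (263,183) to (277,308), the drift is at (460,333), the bearing at (311,344), the gear at (409,135) and the mallet top left. The side view agrees.

```bash
python3 - <<'E'
from h import *
for n in('top','side'):
    c=pickle.load(open(n+'_0.pkl','rb')); W=cloud(c); hsv=cv2.cvtColor(c['image'],cv2.COLOR_BGR2HSV)
    H,S,V=[hsv[...,i] for i in range(3)]
    ok=(W[...,0]>.2)&(W[...,0]<.8)&(abs(W[...,1])<.4)
    red=((H<6)|(H>174))&(S>150)&ok; yel=(H>20)&(H<33)&(S>150)&ok
    print(n)
    for nm,m,zl,zh in(('key',red,.066,.078),('stop',red,.045,.058),('lug',yel,.079,.09)):
        m=m&(W[...,2]>zl)&(W[...,2]<zh)
        k,L,st,ce=cv2.connectedComponentsWithStats(m.astype(np.uint8))
        for i in range(1,k):
            if st[i,4]<60: continue
            P=W[L==i]; r=cv2.minAreaRect((P[:,:2]*1000).astype(np.float32))
            print(nm,ce[i].round(),st[i,4],'med z',np.median(P[:,2]).round(4),'rect mm',np.round(r[0],1),np.round(r[1],1),round(r[2],1))
    for nm,zl,zh,b in(('drift',.1,.12,None),):
        m=ok&(W[...,2]>zl)&(W[...,2]<zh)&(W[...,0]<.47); P=W[m]; print(nm,len(P),np.median(P,0).round(3))
E
```

```text
top
key [447. 259.] 665 med z 0.0724 rect mm [ 539.6 -164.4] [33.3 41.2] 6.6
stop [271. 245.] 2055 med z 0.0524 rect mm [567.   91.1] [198.2  27.6] 6.6
lug [476. 255.] 261 med z 0.0852 rect mm [ 544.3 -202. ] [44.3 10.8] 5.9
lug [422. 262.] 264 med z 0.0853 rect mm [ 535.8 -126.8] [44.4 12. ] 5.0
drift 625 [ 0.438 -0.165  0.11 ]
side
key [316. 334.] 566 med z 0.0721 rect mm [ 540.6 -166.9] [35.5 42.2] 6.3
stop [318. 234.] 1097 med z 0.051 rect mm [567.4  89.7] [200.   31.9] 6.3
lug [310. 309.] 250 med z 0.0847 rect mm [ 536.8 -129.2] [45.  13.5] 5.5
lug [321. 349.] 314 med z 0.0845 rect mm [ 545.2 -204.8] [45. 13.] 4.6
drift 534 [ 0.439 -0.172  0.11 ]
```

Emit:
carry_out([
  [0,0,0,0,0,0.108,0],
  [0,0,0,0,0,0.108,0],
  [0,0,0,0,0,0.108,0],
  [2.7,-2.1,0,0,0,0,0],
  [2.7,-2.1,0,0,0,0,0],
  [2.7,-2.1,0,0,0,0,0],
  [2.7,-2.1,0,0,0,0,0],
  [2.7,-2.1,0,0,0,0,0],
])

```text
time: 0.77
tool_pos: [0.3448, -0.3551, 0.2344]
tool_rot: [-3.141, 0.0, 0.111]
contact_force: [1.6, 0.1, 0.4]
opening: 0.0428
grip_force: 0.0
```

Emit:
carry_out([
  [2.7,-2.1,0,0,0,0,0],
  [2.7,-2.1,0,0,0,0,0],
  [2.7,-2.1,0,0,0,0,0],
  [2.7,-2.1,0,0,0,0,0],
  [2.7,-2.1,0,0,0,0,0],
  [2.7,-2.1,0,0,0,0,0],
  [2.7,-2.1,0,0,0,0,0],
  [0,0,0,0,0,0,0],
])

```text
time: 1.43
tool_pos: [0.5186, -0.1851, 0.2342]
tool_rot: [-3.14, -0.001, 0.116]
contact_force: [-0.7, 0.0, -0.8]
opening: 0.0002
grip_force: 0.0
```

Emit:
carry_out([
  [1.2,-0.85,0,0,0,0,0],
  [1.15,-0.85,0,0,0,0,0],
  [0,0,2.6,0,0,0,0],
  [0,0,2.6,0,0,0,0],
  [0,0,2.6,0,0,0,0],
  [0,0,2.6,0,0,0,0],
  [0,0,2.6,0,0,0,0],
  [0,0,0,0,0,0,0],
])

```text
time: 2.1
tool_pos: [0.534, -0.1686, 0.0997]
tool_rot: [-3.137, 0.008, 0.111]
contact_force: [-1.0, 0.9, -0.7]
opening: 0.0004
grip_force: 0.0
```

```bash
python3 - <<'E'
from h import *
c=grab('side','1'); i=c['image'][250:430,200:470]; cv2.imwrite('pics/s1c.png',cv2.resize(i,None,fx=2.9,fy=2.9))
E
```

```text
(no output)
```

View pics/s1c.png

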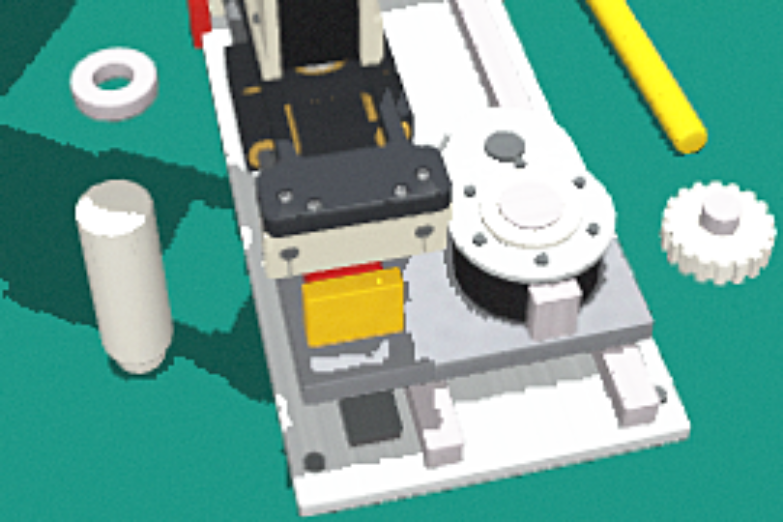

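The crop shows the gripper centred over the key: the red strip is at (345,270) behind the rear lug at (350,300). It is clear of the motor and the drift. Next I correct slightly and lower.

Emit:
carry_out([
  [0.5,-0.2,0,0,0,0,0],
  [0,0,0.5,0,0,0,0],
  [0,0,0.5,0,0,0,0],
  [0,0,0.5,0,0,0,0],
  [0,0,0.3,0,0,0,0],
  [0,0,0,0,0,0,0],
  [0,0,0,0,0,0,0],
  [0,0,0,0,0,0,0],
])

```text
time: 2.82
tool_pos: [0.5418, -0.1674, 0.0869]
tool_rot: [3.141, -0.0, 0.112]
contact_force: [0.2, -0.0, 0.6]
opening: 0.0005
grip_force: 0.0
```

Emit:
carry_out([
  [0,0,0.3,0,0,0,0],
  [0,0,0.3,0,0,0,0],
  [0,0,0.3,0,0,0,0],
  [0,0,0.3,0,0,0,0],
  [0,0,0.2,0,0,0,0],
  [0,0,0.1,0,0,0,0],
  [0,0,0,0,0,0,0],
  [0,0,0,0,0,0,0],
])

```text
time: 3.48
tool_pos: [0.5419, -0.1674, 0.0722]
tool_rot: [3.141, -0.001, 0.112]
contact_force: [-1.7, 0.6, 7.1]
opening: 0.0004
grip_force: 3.4
```

Emit:
carry_out([
  [0,0,0.1,0,0,0,0],
  [0,0,0.1,0,0,0,0],
  [0,0,0,0,0,0,0],
  [0,0,0,0,0,0,0],
  [0,0,0,0,0,0,0],
  [0,0,0,0,0,0,0],
  [0,0,0,0,0,0,0],
  [0,0,0,0,0,0,0],
])

```text
time: 4.15
tool_pos: [0.542, -0.1679, 0.072]
tool_rot: [3.14, -0.002, 0.112]
contact_force: [-5.3, 0.1, 20.0]
opening: 0.0005
grip_force: 10.0
```

Key bottomed at 20 N. Now the slide.

Emit:
carry_out([
  [0,-0.1,0,0,0,0,0],
  [0,-0.2,0,0,0,0,0],
  [0,-0.3,0,0,0,0,0],
  [0,-0.4,0,0,0,0,0],
  [0,-0.4,0,0,0,0,0],
  [0,-0.3,0,0,0,0,0],
  [0,-0.2,0,0,0,0,0],
  [0,-0.1,0,0,0,0,0],
])

```text
time: 4.82
tool_pos: [0.5398, -0.1483, 0.072]
tool_rot: [3.139, -0.002, 0.112]
contact_force: [-6.0, -2.5, 19.0]
opening: 0.0004
grip_force: 9.8
```

```bash
cat > m.py <<'E'
from h import *
import sys
c=grab('side',sys.argv[1]); W=cloud(c); hsv=cv2.cvtColor(c['image'],cv2.COLOR_BGR2HSV)
H,S=hsv[...,0],hsv[...,1]
m=(H>20)&(H<33)&(S>150)&(W[...,2]>.079)&(W[...,2]<.09)&(W[...,0]>.3)&(W[...,0]<.62)&(abs(W[...,1])<.35)
k,L,st,ce=cv2.connectedComponentsWithStats(m.astype(np.uint8))
e=np.array([-.112,.9937])
for i in range(1,k):
    if st[i,4]>60: 
        P=W[L==i][:,:2]; r=cv2.minAreaRect((P*1000).astype(np.float32)); print(np.round(r[0],1),np.round(r[1],1),'along',np.dot(r[0],e).round(1))
s=robot.observe(); print('tool along',(1000*np.dot(s['tool_pos'][:2],e)).round(1),s['contact_force'])
E
python3 m.py 2
```

```text
tool along -207.7 [-6.11336758 -1.13438375 20.21134459]
```

```bash
cat > m.py <<'E'
from h import *
import sys
e=np.array([-.112,.9937])
def rear(c):
    W=cloud(c); hsv=cv2.cvtColor(c['image'],cv2.COLOR_BGR2HSV); H,S=hsv[...,0],hsv[...,1]
    m=(H>20)&(H<33)&(S>150)&(W[...,2]>.055)&(W[...,2]<.078)&(W[...,0]>.45)&(W[...,0]<.6)&(abs(W[...,1])<.35)
    a=1000*W[m][:,:2]@e; a=a[a<a.min()+15]; return len(a),np.median(a).round(1)
print('rear lug face before',rear(pickle.load(open('side_0.pkl','rb'))),'now',rear(grab('side',sys.argv[1])))
s=robot.observe(); print('tool along',(1000*np.dot(s['tool_pos'][:2],e)).round(1),s['contact_force'])
E
python3 m.py 3
```

```text
rear lug face before (362, np.float64(-269.2)) now (341, np.float64(-249.7))
tool along -207.7 [-5.88060158 -0.91766847 19.94735631]
```

The carriage has followed 1:1 (19.5 mm). I continue in larger steps.

Emit:
carry_out([
  [0,-0.3,0,0,0,0,0],
  [0,-0.6,0,0,0,0,0],
  [0,-0.8,0,0,0,0,0],
  [0,-0.9,0,0,0,0,0],
  [0,-0.9,0,0,0,0,0],
  [0,-0.8,0,0,0,0,0],
  [0,-0.5,0,0,0,0,0],
  [0,-0.2,0,0,0,0,0],
])

```text
time: 5.58
tool_pos: [0.5341, -0.0979, 0.072]
tool_rot: [3.14, -0.002, 0.113]
contact_force: [-6.3, -2.2, 21.0]
opening: 0.0006
grip_force: 10.4
```

Emit:
carry_out([
  [0,-0.3,0,0,0,0,0],
  [0,-0.6,0,0,0,0,0],
  [0,-0.8,0,0,0,0,0],
  [0,-0.9,0,0,0,0,0],
  [0,-0.9,0,0,0,0,0],
  [0,-0.8,0,0,0,0,0],
  [0,-0.5,0,0,0,0,0],
  [0,-0.2,0,0,0,0,0],
])

```text
time: 6.25
tool_pos: [0.5285, -0.0481, 0.072]
tool_rot: [3.14, -0.002, 0.113]
contact_force: [-6.8, -3.0, 22.3]
opening: 0.0003
grip_force: 11.0
```

```bash
python3 m.py 4
```

```text
rear lug face before (362, np.float64(-269.2)) now (331, np.float64(-148.6))
tool along -106.8 [-6.86009859  0.71175561 22.1536631 ]
```

Emit:
carry_out([
  [0,-0.2,0,0,0,0,0],
  [0,-0.4,0,0,0,0,0],
  [0,-0.6,0,0,0,0,0],
  [0,-0.7,0,0,0,0,0],
  [0,-0.6,0,0,0,0,0],
  [0,-0.5,0,0,0,0,0],
  [0,-0.3,0,0,0,0,0],
  [0,-0.2,0,0,0,0,0],
])

```text
time: 6.97
tool_pos: [0.5247, -0.0135, 0.072]
tool_rot: [3.14, -0.002, 0.112]
contact_force: [-7.1, -2.5, 22.5]
opening: -0.0
grip_force: 11.5
```

Emit:
carry_out([
  [0,-0.2,0,0,0,0,0],
  [0,-0.2,0,0,0,0,0],
  [0,-0.2,0,0,0,0,0],
  [0,-0.2,0,0,0,0,0],
  [0,-0.2,0,0,0,0,0],
  [0,-0.2,0,0,0,0,0],
  [0,-0.1,0,0,0,0,0],
  [0,0,0,0,0,0,0],
])

```text
time: 7.63
tool_pos: [0.5232, -0.0009, 0.072]
tool_rot: [3.14, -0.002, 0.112]
contact_force: [-7.8, -2.1, 23.8]
opening: 0.0001
grip_force: 11.6
```

```bash
python3 m.py 5
```

```text
rear lug face before (362, np.float64(-269.2)) now (315, np.float64(-100.9))
tool along -59.5 [-8.01667242 -1.21316428 23.46612374]
```

Emit:
carry_out([
  [0,-0.1,0,0,0,0,0],
  [0,-0.1,0,0,0,0,0],
  [0,-0.1,0,0,0,0,0],
  [0,-0.1,0,0,0,0,0],
  [0,-0.1,0,0,0,0,0],
  [0,-0.1,0,0,0,0,0],
  [0,0,0,0,0,0,0],
  [0,0,0,0,0,0,0],
])

```text
time: 8.35
tool_pos: [0.5241, 0.0029, 0.072]
tool_rot: [3.136, -0.004, 0.113]
contact_force: [-3.1, -11.5, 18.0]
opening: 0.0001
grip_force: 9.3
```

```bash
python3 m.py 6
```

```text
rear lug face before (362, np.float64(-269.2)) now (308, np.float64(-100.9))
tool along -55.9 [ -3.31968853 -10.7350327   18.32815825]
```

Reaction rose to 11 N with the carriage stopped at 168 mm, which matches the predicted travel. The carriage is against the stop, so I release upwards.

Emit:
carry_out([
  [0,0,-0.2,0,0,0,0],
  [0,0,-0.3,0,0,0,0],
  [0,0,-0.4,0,0,0,0],
  [0,0,-0.6,0,0,0,0],
  [0,0,-1.0,0,0,0,0],
  [0,0,-1.5,0,0,0,0],
  [0,0,-2.0,0,0,0,0],
  [0,0,-2.5,0,0,0,0],
])

```text
time: 9.07
tool_pos: [0.5209, 0.0061, 0.1546]
tool_rot: [-3.14, 0.004, 0.112]
contact_force: [1.0, 0.0, 1.4]
opening: 0.0003
grip_force: 0.0
```

Emit:
carry_out([
  [0,0,-2.5,0,0,0,0],
  [-2,2,-2,0,0,0,0],
  [-2,3,-1,0,0,0,0],
  [-2,3,0,0,0,0,0],
  [-2,3,0,0,0,0,0],
  [-2,3,0,0,0,0,0],
  [-1,2,0,0,0,0,0],
  [0,0,0,0,0,0,0],
])

```text
time: 9.73
tool_pos: [0.4293, -0.1685, 0.2101]
tool_rot: [3.141, 0.001, 0.108]
contact_force: [0.5, -0.6, 0.3]
opening: 0.0004
grip_force: 0.0
```

```bash
python3 m.py 7; python3 - <<'E'
from h import *
e=np.array([-.112,.9937])
c=grab('top','7'); W=cloud(c); hsv=cv2.cvtColor(c['image'],cv2.COLOR_BGR2HSV); H,S=hsv[...,0],hsv[...,1]
m=((H<6)|(H>174))&(S>150)&(W[...,2]>.058)&(W[...,2]<.08)&(W[...,0]>.4)
print(m.sum(),np.median(W[m],0),robot.observe()['contact_force'])
E
```

```text
rear lug face before (362, np.float64(-269.2)) now (315, np.float64(-101.0))
tool along -214.0 [ 0.40215103 -0.36766122 -0.66134701]
638 [0.52081589 0.00209557 0.07228267] [ 0.20104761  0.73253292 -0.39402871]
```

View pics/top_7.png

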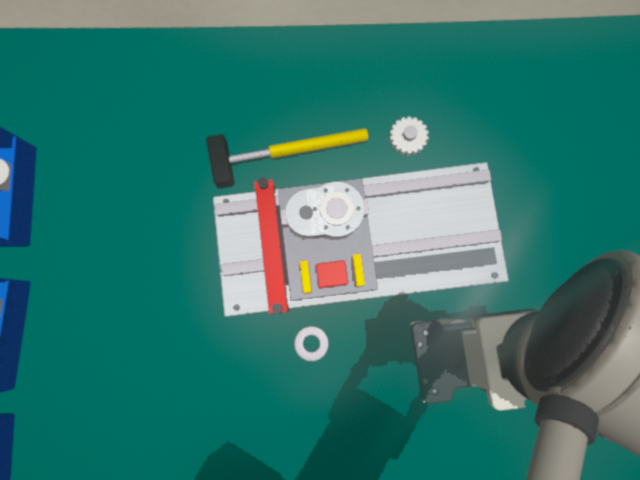

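The carriage (front edge at about column 283) sits against the stop, and the key at (332,274) reads 72 mm, so it is up. The loose parts in view have not moved. The arm is clear, with the hidden drift about 9 cm below the fingertips.

```bash
python3 -c "
from cell import robot
print(robot.hand_in())"
```

```text
the job is handed in; nothing more can be done
None
```

I handed the job in with the carriage against the stop after 168 mm of travel, the key back up at 72 mm, and the arm clear; hand-in gave no verdict.

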